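# Clear broken mortar bars into the latched debris safe

### The job

Clear the broken mortar-bar pieces off the bench into the debris safe: lift the thumb latch out of its catch, swing the gate wide open, pull the tray fully out and put every piece into it, then push the tray fully home and shut the gate so that the latch bar drops back into its catch. Leave the bottle, the jar and the dish where they stand.

Things in the scene. Friction and masses are not known exactly. Their poses are not given: they have to be found in the camera images.
- safe: white debris safe fixed on the bench, 260 mm wide, 240 deep, 126 high, a gate in its front. Origin: on the bench, middle of the doorway, in the middle plane of the shut gate. Its -x points out of the doorway to the operator, +y to the hinge side, z up. The roof (top 126 mm) starts 55 mm behind the gate plane; before that the safe is open above
- catch (a point): fixed dark steel catch beside the gate's free edge; point: middle of its shelf's top, where the bar's end lies (17 mm before the gate plane, 87 mm high; axes of the safe). In front of the bar, with 7 mm play, a lip 12 mm high; outside it a ramp slopes down outwards to 79 mm before the gate plane, so a gate pushed shut by its panel lifts the bar itself; pushing on bar or tab may jam it: lift it
- gate_hinge (a point): the gate's vertical hinge line, at bench level: a fixed point of the safe, 125 mm to +y of its origin, same axes. The gate is an aluminium panel 10 mm thick; when shut it reaches from this line 240 mm towards -y of the safe, from 42 to 118 mm above the bench
- gate (a joint): angle of the gate, rad: 0 shut, grows as it swings out to -x of the safe (clockwise seen from above), stop at 2.1. Stays where it is left (friction about 0.12 N m). Tray and gate block one another: the tray comes out freely only with the gate open 1.6 rad or more (about 1.85 leaves a gripper room beside it)
- latch (a joint): angle of the latch bar, rad: 0 lying in the catch, grows as its free end is lifted (stop 0.7); 0.1 clears the lip, 0.3 is ample. Falls by its own weight (0.16 kg), to -0.03 when the gate is open. Steel bar 16 mm high, 10 thick, along the gate's front, 14 mm before the gate's middle plane; pivot 120 mm from the hinge line, 95 mm high; reaches 158 mm from the pivot, past the gate's edge
- latch_tab (a point): point to pinch on the bar's upright thumb tab, 85 mm from the pivot (away from the hinge) and 57 mm above it; moves with bar and gate. Tab 12 mm thick along its x (gate normal and turning axis of the bar, so it can turn between fingers that close along x), 20 mm wide along y (y: along the bar to the hinge), top 17 mm above the point. The gate's top edge is 34 mm below the point
- tray (a joint): how far the tray is pulled out of the safe, m: 0 home, stop at 0.185; slides along -x of the safe on runners, friction 1.5 N, stays where left
- tray_floor (a point): centre of the upper side of the grey tray's floor; axes of the safe. Inside the tray: 176 mm (x) by 220 mm (y), walls 40 mm high and 5 mm thick, floor 47 mm above the bench
- tray_handle (a point): point to grip on the black handle block at the middle of the tray's front wall; axes of the safe. Block 14 mm thick (x), 36 mm wide (y), its top 13 mm above this point; the wall's rim is 35 mm below this point
- bottle_mid (a point): bystander: white plastic bottle, 68 mm diameter, 170 mm high; point at half height
- jar_mid (a point): bystander: clear sample jar with green lid, 60 mm diameter, 70 mm high; point at half height
- dish_mid (a point): bystander: white ceramic dish, 90 mm diameter, 35 mm high; point at half height
- piece1_center (a point): centre (half-way up) of a loose broken piece of grey mortar bar, about 66 mm long overall along its own x, 36 mm wide along y, 34 mm high along z; point: middle of the even prism, 5 mm to -x of the middle of the whole length; the narrower broken end (last 10 mm) is at +x; 0.14 to 0.25 kg. May be absent (None)
- piece2_center (a point): centre (half-way up) of a loose broken piece of grey mortar bar, about 70 mm long overall along its own x, 36 mm wide along y, 34 mm high along z; point: middle of the even prism, 5 mm to -x of the middle of the whole length; the narrower broken end (last 10 mm) is at +x; 0.14 to 0.25 kg. May be absent (None)
- piece3_center (a point): centre (half-way up) of a loose broken piece of grey mortar bar, about 76 mm long overall along its own x, 36 mm wide along y, 34 mm high along z; point: middle of the even prism, 5 mm to -x of the middle of the whole length; the narrower broken end (last 10 mm) is at +x; 0.14 to 0.25 kg. May be absent (None)
- piece4_center (a point): centre (half-way up) of a loose broken piece of grey mortar bar, about 68 mm long overall along its own x, 36 mm wide along y, 34 mm high along z; point: middle of the even prism, 5 mm to -x of the middle of the whole length; the narrower broken end (last 10 mm) is at +x; 0.14 to 0.25 kg. May be absent (None)
- piece5_center (a point): centre (half-way up) of a loose broken piece of grey mortar bar, about 74 mm long overall along its own x, 36 mm wide along y, 34 mm high along z; point: middle of the even prism, 5 mm to -x of the middle of the whole length; the narrower broken end (last 10 mm) is at +x; 0.14 to 0.25 kg. May be absent (None)
- piece6_center (a point): centre (half-way up) of a loose broken piece of grey mortar bar, about 72 mm long overall along its own x, 36 mm wide along y, 34 mm high along z; point: middle of the even prism, 5 mm to -x of the middle of the whole length; the narrower broken end (last 10 mm) is at +x; 0.14 to 0.25 kg. May be absent (None)

How it is judged:
On the way, in this order (a step that is already met when the one before it is completed fails the run):
1. the latch bar is lifted out of its catch, the gate still shut (value of joint latch above 0.07 rad and value of joint gate below 0.1 rad), for 0.05 s.
2. the gate is swung wide open (over 1.3 rad) (value of joint gate above 1.3 rad), for 0.2 s.
3. the tray is pulled out (over 0.15 m) (value of joint tray above 0.15 m), for 0.2 s.
4. every piece lies in the pulled-out tray (x of piece1_center in the frame of tray_floor between -0.088 and 0.088 m and y of piece1_center in the frame of tray_floor between -0.11 and 0.11 m and z of piece1_center in the frame of tray_floor between 0 and 0.065 m and x of piece2_center in the frame of tray_floor between -0.088 and 0.088 m and y of piece2_center in the frame of tray_floor between -0.11 and 0.11 m and z of piece2_center in the frame of tray_floor between 0 and 0.065 m and x of piece3_center in the frame of tray_floor between -0.088 and 0.088 m and y of piece3_center in the frame of tray_floor between -0.11 and 0.11 m and z of piece3_center in the frame of tray_floor between 0 and 0.065 m and x of piece4_center in the frame of tray_floor between -0.088 and 0.088 m and y of piece4_center in the frame of tray_floor between -0.11 and 0.11 m and z of piece4_center in the frame of tray_floor between 0 and 0.065 m and x of piece5_center in the frame of tray_floor between -0.088 and 0.088 m and y of piece5_center in the frame of tray_floor between -0.11 and 0.11 m and z of piece5_center in the frame of tray_floor between 0 and 0.065 m and x of piece6_center in the frame of tray_floor between -0.088 and 0.088 m and y of piece6_center in the frame of tray_floor between -0.11 and 0.11 m and z of piece6_center in the frame of tray_floor between 0 and 0.065 m and value of joint tray above 0.1 m), for 0.3 s.
5. the tray is pushed home, the gate still open (value of joint tray below 0.015 m and value of joint gate above 0.1 rad), for 0.2 s.
6. the gate is shut and the latch bar lies in its catch (value of joint each of gate, latch below 0.05 rad), for 0.2 s.
At the end, for the whole second after the job is handed in: every piece present lies at rest inside the tray (its centre within the tray walls and less than 65 mm above the tray floor), the tray is home within 15 mm, the gate is shut within 0.05 rad and the latch bar is down in its catch (below 0.05 rad) (all of step 6 and x of piece1_center in the frame of tray_floor between -0.088 and 0.088 m and y of piece1_center in the frame of tray_floor between -0.11 and 0.11 m and z of piece1_center in the frame of tray_floor between 0 and 0.065 m and x of piece2_center in the frame of tray_floor between -0.088 and 0.088 m and y of piece2_center in the frame of tray_floor between -0.11 and 0.11 m and z of piece2_center in the frame of tray_floor between 0 and 0.065 m and x of piece3_center in the frame of tray_floor between -0.088 and 0.088 m and y of piece3_center in the frame of tray_floor between -0.11 and 0.11 m and z of piece3_center in the frame of tray_floor between 0 and 0.065 m and x of piece4_center in the frame of tray_floor between -0.088 and 0.088 m and y of piece4_center in the frame of tray_floor between -0.11 and 0.11 m and z of piece4_center in the frame of tray_floor between 0 and 0.065 m and x of piece5_center in the frame of tray_floor between -0.088 and 0.088 m and y of piece5_center in the frame of tray_floor between -0.11 and 0.11 m and z of piece5_center in the frame of tray_floor between 0 and 0.065 m and x of piece6_center in the frame of tray_floor between -0.088 and 0.088 m and y of piece6_center in the frame of tray_floor between -0.11 and 0.11 m and z of piece6_center in the frame of tray_floor between 0 and 0.065 m and value of joint tray below 0.015 m and linear speed of each of piece1, piece2, piece3, piece4, piece5, piece6 below 0.03 m/s); the robot touches nothing.
It fails at once if the bottle is moved more than 40 mm or tipped over (distance of bottle_mid from where it was at the start of the episode above 0.04 m or angle between bottle_mid's own z axis and vertical above 0.5 rad).
It fails at once if the jar is moved more than 40 mm or tipped over (distance of jar_mid from where it was at the start of the episode above 0.04 m or angle between jar_mid's own z axis and vertical above 0.5 rad).
It fails at once if the dish is moved more than 40 mm or tipped over (distance of dish_mid from where it was at the start of the episode above 0.04 m or angle between dish_mid's own z axis and vertical above 0.5 rad).
Of piece1, piece2, piece3, piece4, piece5, piece6 only 3 to 5 are there at a start; the rules pass over those that are not, and their reading is None.
At some moment in a run one of piece1, piece2, piece3, piece4, piece5, piece6 may be knocked a few centimetres aside while the robot is not near it.
Once in a run the grip may slacken for a moment while it holds something.
It also fails if it takes over 210 s, if anything falls off the work surface, if the arm or the gripper's body presses on something with over 40 N, if the wrist force passes 120 N, or if a joint passes its speed limit or range.

### The arm

A 6-joint arm with a two-finger parallel gripper is mounted at the origin on the work surface. World frame = base frame: x ahead of the robot, y to its left, z up, the work surface at z = 0. Lengths are in m, angles in rad, forces in N, time in s.
With the tool pointing down it reaches from about 0.35 to 0.775 m from the base axis. Payload 7.3 kg.
Tool frame: the origin (TCP) lies at the very end of the fingers, on their centre line; the grasp point (between the pads) lies grip_point_offset behind it (grip_point_offset is the distance from the TCP to the grasp point, in m); z points along the fingers, y is the direction in which the jaws open and shut (so a half turn about z gives the same grasp; the last joint's range is limited). The gripper opens to 92 mm and grips with 3 to 60 N. Pads are 19 mm wide; open, the fingers measure 130 mm over their backs; the gripper's body (75 mm by 190 mm) begins 47 mm behind the grasp point.
Start: joints at [-1.297, 0.342, 1.524, -0, 1.275, -0.146], TCP at [0.214, -0.479, 0.227] pointing down, gripper open.
Joint ranges: [-2.53, 2.53], [-0.77, 2.02], [0.04, 2.7], [-1, 4.14], [0.28, 2.66], [-3.11, 3.11]. Speed limits (rad/s): [2.57, 2.57, 3.14, 3.14, 3.14, 3.14].

### API

Orientations are given as [roll, pitch, yaw] about the fixed x, y, z axes, in that order (R = Rz(yaw) Ry(pitch) Rx(roll)).
In Python, from cell import * gives the robot as it stands.
- The arm moves only by the shell command python3 -m inch 'ROWS' [OPENING] [FORCE]. ROWS is JSON, a list that holds one entry, the list of rows, each a list of 4 numbers: the shift along the tool's x, y, z in mm, then the turn about the tool's z in rad. In form: [[[x, y, z, roll], ...]]. A call has 1 to 10 rows; each row shifts and turns the commanded pose from where the row before left it, along the tool's axes as they then stand; what a row does not reach is not made up. A row lasts 1/8 s, in which the tool goes at most 62.5 mm and 10.7 degrees, less where a joint would pass 70% of its speed; a pose out of reach is approached as far as the arm can. A call with a gripper value outside its range is refused whole. OPENING is the closure, from -1 (fully open) to 1 (shut), set as the call begins (- or left out, the last holds). The fingers move at their own pace and stop on an object; FORCE is the grip in N (left out, the last holds). Time passes only in rows, so rows that do not move let the fingers close. It gives the time, the measured TCP pose, the force and the opening at its end, in the units of the state.
- observe(): the state, without advancing time (a new reading comes with each control period).
- read_camera(name): name is "scene" or "top" or "wrist"; returns a dict with "img" (480x640x3 uint8, blue, green, red), "fx", "fy", "cx", "cy" (pixels), "k1" (the pictures are not rectified: a ray, as slopes to the right and down, at radius r is drawn at 1 + k1 r^2 times it, then the intrinsics apply), "eye" and "rotation" of the camera in the world; the wrist camera has in their place "T_tool_cam" (4x4, takes a point from camera to tool coordinates, whose origin is the TCP and whose axes are the flange's). Camera axes: x right, y down, z forward; pixel columns grow to the right and rows downward; lengths in m; the calibration is good to about 2 mm. A picture is of the moment at which its call begins: read the wrist's pose just before it. There is no depth.
- hand_in(): hands the job in, once; it reports no verdict.
Trained networks look in the newest picture that a camera, given by its name, has taken for a name from the list of things; names that differ only in an ending like _2 or _b are one class to them, and where a whole thing is asked for, a point or a joint stands for the part that bears it (a point fixed in the world has none). Each returns a list of dicts, best first, with "conf" (0 to 1); they miss things now and then, are a little off and sometimes report something else, mostly with a low value. They report only what shows in the picture. A call takes as long as a camera call.
- boxes_of(camera, label): "at" ([row, column] in pixels, amid what is visible of it).
- place_of(camera, label): "at" ([row, column] in pixels: a listed point, or the origin of a listed thing).
The state is a dict: "time": time; "qpos": joint angles; "qvel": joint speeds; "joint_efforts": joint torques, N m; "tool_pos": TCP position; "tool_rot": TCP orientation; "contact_force": force on the tool from outside, world axes, zero at the start; "torque": the same for the moment, N m; "opening": finger opening in m.
Only numpy, scipy, OpenCV 4.12 (cv2) and the standard library are available. Lean on these libraries where they do the work, as an engineer would, in place of code of your own. Each camera call takes 0.05 s, during which the arm holds its last target. There are 200 camera calls.

## Working session

There is one attempt and no reset: what is moved stays moved. The work goes in short steps, Python scripts to look and compute and a shell command to move; the robot and the scene stay as the last step left them, time stands still between calls to the robot, and variables do not carry over. Pictures are saved under pics/ and viewed, about 12 in all and at most 16, crops included, and the job is handed in when it is done.

```bash
ls; mkdir -p pics
cat > h.py <<'E'
from cell import *
import numpy as np, cv2
from scipy.spatial.transform import Rotation as Ro
def cam(name):
    s=observe(); c=read_camera(name); 
    if name=="wrist":
        T=np.eye(4); T[:3,:3]=Ro.from_euler('xyz',s['tool_rot']).as_matrix(); T[:3,3]=s['tool_pos']
        W=T@np.array(c['T_tool_cam']); c['R']=W[:3,:3]; c['e']=W[:3,3]
    else: c['R']=np.array(c['rotation']); c['e']=np.array(c['eye'])
    return c
def at_z(c,rc,z):
    d=np.array([(rc[1]-c['cx'])/c['fx'],(rc[0]-c['cy'])/c['fy']]); u=d.copy()
    for _ in range(20): u=d/(1+c['k1']*(u@u))
    v=c['R']@np.array([u[0],u[1],1]); t=(z-c['e'][2])/v[2]; return c['e']+t*v
def proj(c,p):
    q=c['R'].T@(np.array(p)-c['e']); u=q[:2]/q[2]; u=u*(1+c['k1']*(u@u)); return np.array([u[1]*c['fy']+c['cy'],u[0]*c['fx']+c['cx']])
E
python3 - <<'E'
from h import *
print(observe()); 
Z=dict(safe=0,catch=.087,gate_hinge=0,latch_tab=.152,tray_floor=.047,bottle_mid=.085,jar_mid=.035,dish_mid=.0175,tray_handle=.122)
for i in range(1,7): Z[f'piece{i}_center']=.017
for n in ('top','scene'):
    c=cam(n); cv2.imwrite(f'pics/{n}0.png',c['img']); print(n,c['e'],c['R'].tolist(),c['fx'],c['k1'])
    for k,z in Z.items():
        for d in place_of(n,k)[:6 if k=='piece1_center' else 2]: print(k,np.round(d['at']),round(d['conf'],2),np.round(at_z(c,d['at'],z),3))
E
```

```text
pics
{'time': 0.0, 'qpos': array([-1.29699101e+00,  3.42699124e-01,  1.52501160e+00, -1.12728995e-05,
        1.27539654e+00, -1.45970399e-01]), 'qvel': array([-5.40769153e-04,  7.23466222e-04,  6.98972498e-05, -1.03890460e-04,
       -8.62166816e-05, -1.54974776e-03]), 'joint_efforts': array([-1.73971748e-03, -4.31248677e+01, -2.44217080e+01,  7.14927656e-02,
        5.59950457e-02, -1.28082343e-04]), 'tool_pos': array([ 0.2138874 , -0.47901166,  0.2260591 ]), 'tool_rot': array([-3.14009258e+00, -2.09639217e-04,  4.19778852e-01]), 'contact_force': array([ 0.48585403, -0.65919446, -0.92719705]), 'torque': array([ 0.01399831, -0.00791707,  0.03802983]), 'opening': 0.09221699173309134}
top [0.34586033 0.06110693 1.28938663] [-2.930559248667125, -0.00039850078475689443, -1.507255454119021] 539.748321039641 -0.00956004680999299Traceback (most recent call last):
  File "<stdin>", line 8, in <module>
  File "h.py", line 14, in at_z
    v=c['R']@np.array([u[0],u[1],1]); t=(z-c['e'][2])/v[2]; return c['e']+t*v
                                                      ~^^^
IndexError: invalid index to scalar variable.
```

```bash
sed -i "s/c\['R'\]=np.array(c\['rotation'\])/c['R']=Ro.from_euler('xyz',c['rotation']).as_matrix()/" h.py
python3 - <<'E'
from h import *
Z=dict(safe=0,catch=.087,gate_hinge=0,latch_tab=.152,tray_floor=.047,bottle_mid=.085,jar_mid=.035,dish_mid=.0175,tray_handle=.122)
for i in range(1,7): Z[f'piece{i}_center']=.017
for n in ('top','scene'):
    c=cam(n); cv2.imwrite(f'pics/{n}0.png',c['img']); print(n,c['e'],c['rotation'],c['fx'],c['k1'])
    for k,z in Z.items():
        for d in place_of(n,k)[:6 if k=='piece1_center' else 2]: print(k,np.round(d['at']),round(d['conf'],2),np.round(at_z(c,d['at'],z),3))
E
```

```text
top [0.34586033 0.06110693 1.28938663] [-2.93055925e+00 -3.98500785e-04 -1.50725545e+00] 539.748321039641 -0.00956004680999299
safe [251. 288.] 0.61 [0.607 0.152 0.   ]
catch [260. 343.] 0.57 [0.578 0.019 0.087]
catch [286. 513.] 0.57 [ 0.543 -0.364  0.087]
gate_hinge [243. 238.] 0.96 [0.619 0.276 0.   ]
latch_tab [248. 312.] 0.76 [0.586 0.089 0.152]
tray_floor [223. 459.] 0.15 [ 0.693 -0.252  0.047]
bottle_mid [247. 145.] 0.94 [0.579 0.473 0.085]
bottle_mid [248. 316.] 0.63 [0.601 0.082 0.085]
jar_mid [222. 459.] 0.9 [ 0.697 -0.255  0.035]
dish_mid [305. 124.] 0.62 [0.451 0.526 0.018]
dish_mid [332. 510.] 0.18 [ 0.444 -0.381  0.018]
tray_handle [233. 285.] 0.68 [0.623 0.154 0.122]
piece2_center [332. 512.] 0.64 [ 0.446 -0.386  0.017]
piece5_center [284. 511.] 0.82 [ 0.559 -0.384  0.017]
piece6_center [331. 425.] 0.93 [ 0.434 -0.184  0.017]
scene [ 0.99130379 -0.69882272  1.08614987] [-2.40564705  0.01606355  0.47061801] 533.8664422749463 -0.11221860543158674
safe [240. 346.] 0.71 [0.611 0.156 0.   ]
catch [247. 314.] 0.55 [0.584 0.033 0.087]
latch_tab [213. 323.] 0.57 [0.58  0.089 0.152]
bottle_mid [145. 380.] 0.67 [0.576 0.467 0.085]
jar_mid [369. 301.] 0.73 [ 0.694 -0.247  0.035]
dish_mid [141. 348.] 0.72 [0.448 0.519 0.018]
tray_handle [210. 352.] 0.94 [0.627 0.158 0.122]
piece2_center [379. 170.] 0.68 [ 0.445 -0.391  0.017]
piece2_center [141. 352.] 0.68 [0.46  0.525 0.017]
piece3_center [372. 300.] 0.43 [ 0.689 -0.245  0.017]
piece5_center [400. 212.] 0.69 [ 0.556 -0.388  0.017]
piece6_center [309. 222.] 0.77 [ 0.446 -0.186  0.017]
```

View pics/top0.png

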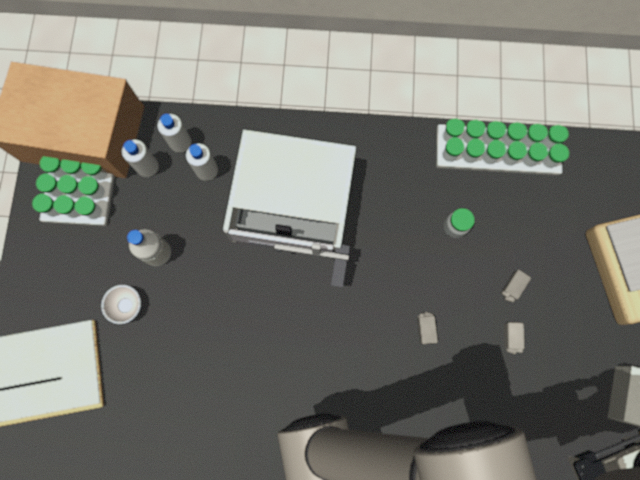

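View pics/scene0.png

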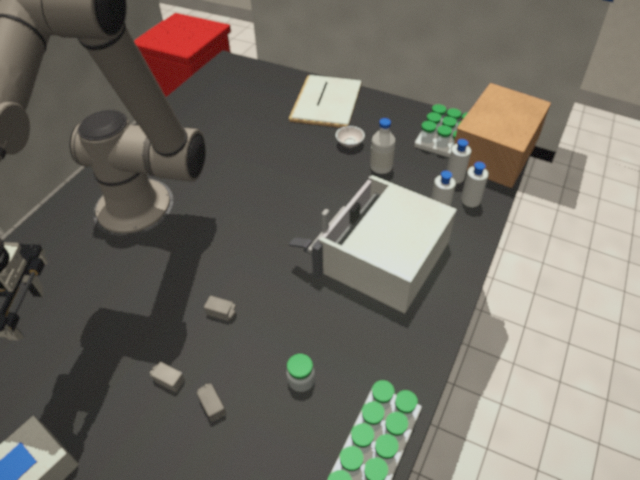

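```bash
python3 -m inch '[[[0,0,-55,0],[0,0,-55,0.178],[0,0,0,0.178],[0,0,0,0.178],[0,0,0,0.178],[0,0,0,0.178],[0,0,0,0.178]]]' -1 30; python3 -m inch '[[[0,0,0,0]]]'
```

```text
time: 2.58
tool_pos: [0.214, -0.4794, 0.3367]
tool_rot: [3.142, -0.0, -0.654]
contact_force: [0.2, 0.3, 0.2]
opening: 0.0921
time: 2.7
tool_pos: [0.214, -0.4794, 0.3367]
tool_rot: [3.142, -0.0, -0.647]
contact_force: [-0.6, -0.5, -0.5]
opening: 0.0919
```

```bash
python3 -m inch '[[[0,0,0,-0.178],[0,0,0,-0.178],[0,0,0,-0.178],[0,0,0,-0.178],[0,0,0,-0.178],[0,0,0,-0.178],[0,0,0,-0.178],[0,0,0,-0.178],[0,0,0,-0.178],[0,0,0,-0.178]]]'; python3 -m inch '[[[0,0,0,-0.178],[0,0,0,-0.178],[46,22,0,0],[46,22,0,0],[46,22,0,0],[46,22,0,0],[46,22,0,0],[46,22,0,0],[46,22,0,0],[46,22,0,0]]]'; python3 -m inch '[[[46,22,0,0],[46,22,0,0],[46,22,0,0],[46,22,0,0],[0,0,0,0]]]'
cat >> h.py <<'E'
# best position for label in a camera at height z
def look(c,n,k,z,m=3):
    for d in place_of(n,k)[:m]:
        print(n,k,np.round(d['at']),round(d['conf'],2),np.round(at_z(c,d['at'],z),4))
E
python3 - <<'E'
from h import *
c=cam('wrist'); cv2.imwrite('pics/w1.png',c['img']); print(c['e'],c['R'][:,2],c['T_tool_cam'])
for k,z in dict(safe=0,catch=.087,gate_hinge=0,latch_tab=.152,tray_handle=.122).items(): look(c,'wrist',k,z)
c=cam('top'); cv2.imwrite('pics/top1.png',c['img'])
for i in range(1,7): look(c,'top',f'piece{i}_center',.017,2)
E
```

```text
time: 3.95
tool_pos: [0.214, -0.4794, 0.3367]
tool_rot: [3.142, 0.0, 1.142]
contact_force: [-0.4, -0.5, 0.0]
opening: 0.0919
time: 5.2
tool_pos: [0.4205, -0.1257, 0.3369]
tool_rot: [3.141, 0.0, 1.492]
contact_force: [0.5, -0.1, 0.1]
opening: 0.0912
time: 5.82
tool_pos: [0.5237, 0.0515, 0.336]
tool_rot: [-3.141, -0.001, 1.496]
contact_force: [-0.1, -0.8, -0.1]
opening: 0.0918
[0.52990837 0.13051218 0.49426778] [-0.02253901 -0.29225605 -0.95607447] [[-1.69803134e-03 -9.55911153e-01 -2.93651128e-01  7.93021691e-02]
 [ 9.99998363e-01 -1.80688922e-03  9.94274831e-05  1.86213507e-04]
 [-6.25638896e-04 -2.93650478e-01  9.55912656e-01 -1.58262561e-01]
 [ 0.00000000e+00  0.00000000e+00  0.00000000e+00  1.00000000e+00]]
wrist safe [ 89. 384.] 0.61 [0.6109 0.1564 0.    ]
wrist catch [225. 373.] 0.87 [0.5814 0.0224 0.087 ]
wrist latch_tab [184. 386.] 0.71 [0.5859 0.0741 0.152 ]
wrist tray_handle [ 80. 434.] 0.81 [0.6336 0.1547 0.122 ]
top piece2_center [332. 513.] 0.76 [ 0.4441 -0.3884  0.017 ]
top piece2_center [249. 287.] 0.51 [0.6096 0.1532 0.017 ]
top piece5_center [286. 514.] 0.69 [ 0.5546 -0.3908  0.017 ]
top piece6_center [332. 425.] 0.88 [ 0.433 -0.183  0.017]
```

View pics/w1.png

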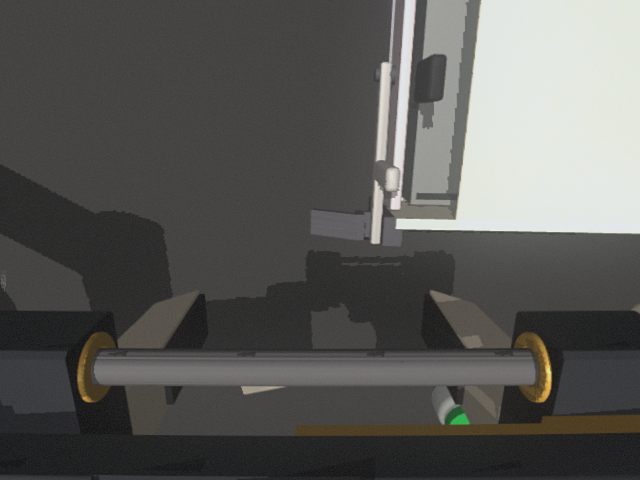

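View pics/top1.png

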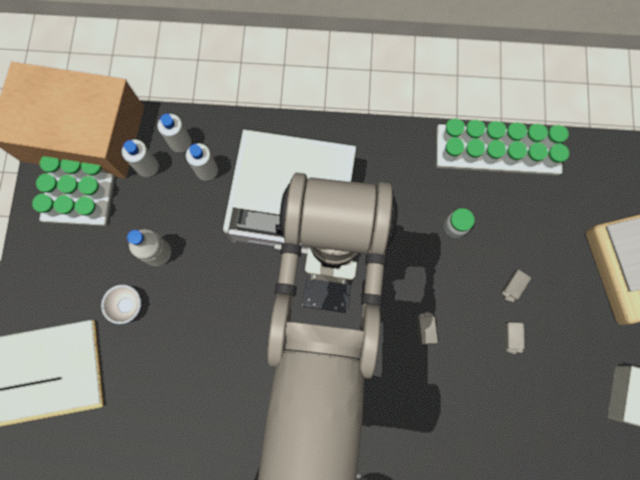

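Run:
```python
from h import *
c=cam('wrist')
a=at_z(c,(66,385),.103); b=at_z(c,(241,376),.103); print(a,b,np.arctan2(*(a-b)[:2]))
for s in ((4,403),(200,396)): print('gate top',at_z(c,s,.118))
for s in ((5,480),(205,457),(218,457)): print('roof',at_z(c,s,.126))
print('tab top',at_z(c,(172,388),.169),at_z(c,(185,392),.169))
t=cam('top')
p=[at_z(t,s,.126) for s in ((132,245),(145,356),(248,341),(231,225))]; print(np.array(p)); print(np.arctan2(*(p[0]-p[1])[:2]),np.arctan2(*(p[3]-p[2])[:2]))
```

```text
[0.59611134 0.16677318 0.103     ] [0.58127401 0.00582011 0.103     ] 0.09192440729544607
gate top [0.61019697 0.21162956 0.118     ]
gate top [0.59950196 0.04868872 0.118     ]
roof [0.67059364 0.20441218 0.126     ]
roof [0.65371955 0.04104376 0.126     ]
roof [0.65391056 0.02876869 0.126     ]
tab top [0.58436991 0.08228954 0.169     ] [0.58719963 0.0717356  0.169     ]
[[0.856235   0.26334522 0.126     ]
 [0.84051259 0.00572286 0.126     ]
 [0.59657734 0.02689249 0.126     ]
 [0.61872885 0.28591837 0.126     ]]
0.06095332298465538 0.08531097146884026
```

```bash
python3 -c "
from h import *
import cell; print(cell.grip_point_offset)"; python3 -m inch '[[[15,30,-10,0],[15,31,0,0],[0,0,50,0],[0,0,50,0],[0,0,40,0],[0,0,0,0]]]'
python3 - <<'E'
from h import *
c=cam('wrist'); cv2.imwrite('pics/w2.png',c['img'])
look(c,'wrist','latch_tab',.152); print(proj(c,(.587,.077,.152)), observe()['tool_pos'])
E
```

```text
0.0188
time: 7.32
tool_pos: [0.5844, 0.0736, 0.2038]
tool_rot: [-3.135, 0.001, 1.488]
contact_force: [-0.3, 0.2, -0.3]
opening: 0.092
wrist latch_tab [264. 316.] 0.62 [0.5856 0.0771 0.152 ]
[264.14736167 318.85888411] [0.58687377 0.07365211 0.20807408]
```

View pics/w2.png

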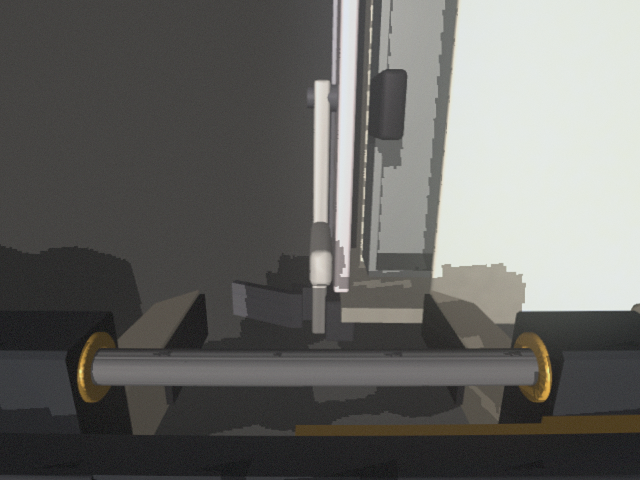

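```bash
python3 -m inch '[[[3,0,25,0],[0,0,25,0],[0,0,22,0],[0,0,0,0]]]'; python3 -m inch '[[[0,0,0,0],[0,0,0,0],[0,0,0,0],[0,0,0,0],[0,0,0,0],[0,0,0,0]]]' 1 25
```

```text
time: 7.92
tool_pos: [0.5868, 0.0766, 0.1356]
tool_rot: [3.141, 0.0, 1.488]
contact_force: [-0.3, 0.3, 0.3]
opening: 0.0919
time: 8.68
tool_pos: [0.5864, 0.0766, 0.1347]
tool_rot: [-3.142, 0.0, 1.488]
contact_force: [-0.2, -0.3, -0.0]
opening: 0.0366
```

```bash
python3 -m inch '[[[0,0,0,0],[0,0,0,0],[0,0,0,0],[0,0,0,0],[0,0,0,0]]]' 1 25;  python3 -m inch '[[[4,0,-5,0],[4,0,-5,0],[4,0,-5,0],[4,0,-4.5,0],[0,0,0,0],[0,0,0,0]]]'
python3 - <<'E'
from h import *
c=cam('scene'); cv2.imwrite('pics/s2.png',cv2.resize(c['img'][120:320,220:460],(720,600)))
E
```

```text
time: 9.3
tool_pos: [0.5865, 0.0766, 0.1347]
tool_rot: [3.141, -0.0, 1.488]
contact_force: [0.4, 0.8, -0.2]
opening: 0.0117
time: 10.05
tool_pos: [0.5877, 0.0933, 0.1543]
tool_rot: [3.141, -0.001, 1.488]
contact_force: [1.2, 2.3, -3.7]
opening: 0.0123
```

View pics/s2.png

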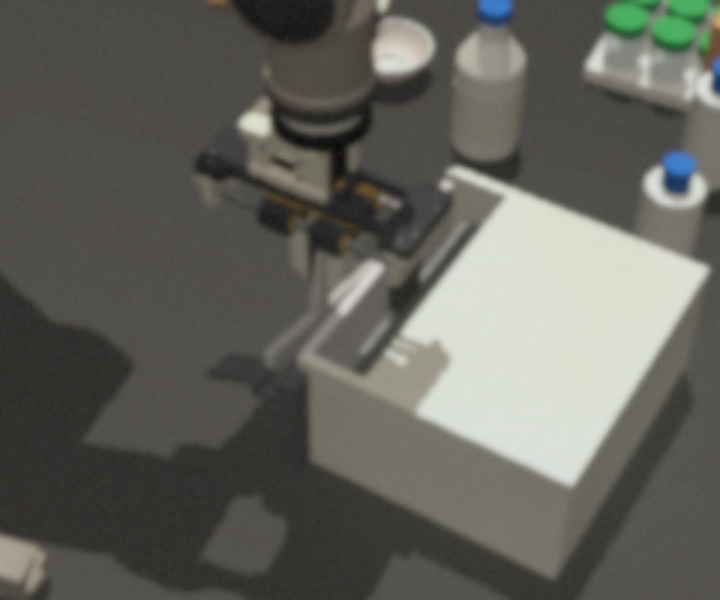

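```bash
python3 -m inch '[[[1,-9,0,0.05],[2.3,-18.7,0,0.1],[2.3,-18.7,0,0.1],[2.3,-18.7,0,0.1],[2.3,-18.7,0,0.1],[2.3,-18.7,0,0.1],[2.3,-18.7,0,0.1],[2.3,-18.7,0,0.1],[2.3,-18.7,0,0.1],[0,0,0,0]]]'
python3 - <<'E'
from h import *
s=observe(); d=s['tool_pos'][:2]-[.619,.2805]; print(d,np.hypot(*d), 'theta', np.arctan2(-d[0],-d[1])-.083-.074, np.pi/2-.083-s['tool_rot'][2], s['opening'])
E
```

```text
time: 11.35
tool_pos: [0.4583, 0.1793, 0.1543]
tool_rot: [3.141, -0.002, 0.639]
contact_force: [4.8, 3.3, -8.8]
opening: 0.0121
[-0.16072455 -0.10115208] 0.18990556762167665 theta 0.852074650984504 0.8490204381125537 0.012125275159991749
```

```bash
python3 -m inch '[[[2.3,-18.7,0,0.1],[2.3,-18.7,0,0.1],[2.3,-18.7,0,0.1],[2.3,-18.7,0,0.1],[2.3,-18.7,0,0.1],[2.3,-18.7,0,0.1],[2.3,-18.7,0,0.1],[2.3,-18.7,0,0.1],[2.3,-18.7,0,0.1],[2.3,-18.7,0,0.1]]]'; python3 -m inch '[[[0.5,-8,0,0.04],[0,0,0,0]]]'
python3 - <<'E'
from h import *
s=observe(); d=s['tool_pos'][:2]-[.619,.2805]; print(d,np.hypot(*d), 'theta', np.arctan2(-d[0],-d[1])-.083-.074, np.pi/2-.083-s['tool_rot'][2], s['opening'],s['qpos'])
E
```

```text
time: 12.6
tool_pos: [0.4448, 0.3597, 0.155]
tool_rot: [-3.141, 0.003, -0.364]
contact_force: [-4.7, 4.2, 2.3]
opening: 0.0119
time: 12.85
tool_pos: [0.4483, 0.3674, 0.1549]
tool_rot: [-3.14, 0.002, -0.4]
contact_force: [-5.8, 5.3, 3.4]
opening: 0.0119
[-0.17073659  0.08685972] 0.19156094023449477 theta 1.8844076964695171 1.88824437674429 0.011881022540813637 [0.55280936 0.50389875 1.47457107 0.00297301 1.16337679 2.52287699]
```

```bash
python3 -m inch '[[[-4,0,5,0],[-4,0,5,0],[-4,0,5,0],[-4,0,4,0],[0,0,0,0]]]'; python3 -m inch '[[[0,0,0,0],[0,0,0,0],[0,0,0,0],[0,0,0,0],[0,0,-20,0],[0,0,-40,0],[0,0,-40,0],[0,0,-40,-0.158],[0,0,0,-0.159],[0,0,0,0]]]' -1
python3 - <<'E'
from h import *
s=observe(); print(s['tool_pos'],s['tool_rot'],s['opening'])
for n in ('top','wrist'):
  c=cam(n)
  for k,z in dict(tray_handle=.122,latch_tab=.152).items(): look(c,n,k,z,2)
th=1.885; u=-th-.083
h=np.array([.619,.2805]); print(h+ .205*np.array([np.sin(u),-np.cos(u)])+.014*np.array([-np.cos(u),-np.sin(u)]))
E
```

```text
time: 13.48
tool_pos: [0.4348, 0.3724, 0.136]
tool_rot: [-3.14, -0.0, -0.401]
contact_force: [-3.0, 3.4, 5.4]
opening: 0.0116
time: 14.72
tool_pos: [0.4349, 0.3716, 0.2753]
tool_rot: [3.142, -0.0, -0.087]
contact_force: [1.5, 0.1, 0.7]
opening: 0.0916
[0.43485891 0.3716323  0.2753096 ] [ 3.14153667e+00 -2.77799939e-04 -8.67299312e-02] 0.09156167557556054
top tray_handle [231. 284.] 0.64 [0.6277 0.1564 0.122 ]
top tray_handle [244. 146.] 0.37 [0.5795 0.4583 0.122 ]
wrist latch_tab [242. 312.] 0.87 [0.4304 0.373  0.152 ]
[0.43537578 0.3727125 ]
```

```bash
python3 -m inch '[[[35,33,0,0],[35,33,0,0],[35,33,0,0],[35,33,0,0],[35,33,0,0],[35,33,0,0],[0,0,45,0],[0,0,0,0]]]'
python3 - <<'E'
from h import *
s=observe(); print(s['tool_pos'],s['tool_rot'])
c=cam('wrist'); look(c,'wrist','tray_handle',.122,2);cv2.imwrite('pics/w3.png',c['img'])
E
```

```text
time: 16.02
tool_pos: [0.6254, 0.1558, 0.2261]
tool_rot: [3.14, 0.009, -0.087]
contact_force: [0.8, -0.4, 0.5]
opening: 0.0918
[0.62538104 0.15580913 0.22612848] [ 3.13974601  0.00877984 -0.08690108]
wrist tray_handle [234. 315.] 0.68 [0.6308 0.1544 0.122 ]
```

View pics/w3.png

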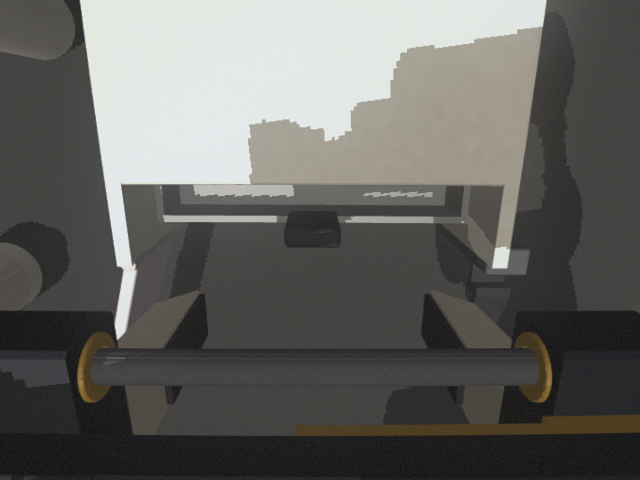

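```bash
python3 -m inch '[[[3,0,30,0],[0,0,35,0],[0,0,35,0],[0,0,20,0],[0,0,0,0]]]'; python3 -m inch '[[[0,0,0,0],[0,0,0,0],[0,0,0,0],[0,0,0,0],[0,0,0,0],[0,0,0,0],[0,0,0,0],[0,0,0,0]]]' 1 40; python3 -m inch '[[[-10,0,0,0],[-20,0,0,0],[-25,0,0,0],[-25,0,0,0],[-25,0,0,0],[-25,0,0,0],[-25,0,0,0],[-20,0,0,0],[-10,0,0,0],[-2,0,0,0]]]';python3 -m inch '[[[0,0,0,0],[0,0,0,0]]]'
```

```text
time: 16.75
tool_pos: [0.6302, 0.1571, 0.1107]
tool_rot: [3.141, 0.0, -0.084]
contact_force: [0.4, 0.9, 0.5]
opening: 0.0919
time: 17.75
tool_pos: [0.6303, 0.1566, 0.1102]
tool_rot: [-3.141, -0.0, -0.085]
contact_force: [0.4, 2.5, -0.3]
opening: 0.0356
time: 19.0
tool_pos: [0.446, 0.1736, 0.1102]
tool_rot: [-3.139, -0.007, -0.085]
contact_force: [16.3, 8.1, -17.9]
opening: 0.0355
time: 19.25
tool_pos: [0.446, 0.1735, 0.1102]
tool_rot: [-3.139, -0.006, -0.085]
contact_force: [11.1, 8.5, -11.2]
opening: 0.0355
```

```bash
python3 -m inch '[[[0,0,0,0],[0,0,0,0],[0,0,0,0],[0,0,-40,0],[0,0,-50,0],[0,0,-50,0],[0,0,0,0]]]' -1;python3 -m inch '[[[3,51,0,0],[3,51,0,0],[3,51,0,0],[3,51,0,0],[3,51,0,0],[3,51,0,0],[3,51,0,0],[0,0,0,0]]]'
cat >> h.py <<'E'
# find bright grey blobs near bench point p, give centre & long-axis yaw (top face z=.034)
def rect(c,p,w=70):
    r,q=proj(c,p).astype(int); r0,c0=max(r-w,0),max(q-w,0); im=c['img'][r0:r+w,c0:q+w]
    g=cv2.GaussianBlur(cv2.cvtColor(im,cv2.COLOR_BGR2GRAY),(3,3),0); _,m=cv2.threshold(g,0,255,cv2.THRESH_OTSU)
    cs=[k for k in cv2.findContours(m,cv2.RETR_EXTERNAL,cv2.CHAIN_APPROX_NONE)[0] if cv2.contourArea(k)>60]
    for k in cs:
        P=np.array([at_z(c,(y+r0,x+c0),.03)[:2]*1000 for x,y in k[:,0]],np.float32)
        (a,b),(w1,h1),an=cv2.minAreaRect(P); an+= 90 if h1>w1 else 0
        print('rect',round(a,1),round(b,1),round(max(w1,h1)),round(min(w1,h1)),'yaw',round(np.radians((an+90)%180-90),3))
E
python3 - <<'E'
from h import *
t=cam('top')
for k in (2,5,6): look(t,'top',f'piece{k}_center',.017,1)
look(t,'top','tray_floor',.047,1);look(t,'top','tray_handle',.122,1)
for p in ((.434,-.184,.02),(.445,-.388,.02),(.556,-.388,.02)): print(p); rect(t,p,28)
s=observe(); print(s['tool_pos'],s['tool_rot'])
c=cam('wrist'); cv2.imwrite('pics/w4.png',c['img'])
for k in (2,5,6): look(c,'wrist',f'piece{k}_center',.017,1)
rect(c,(.434,-.184,.02),100)
E
```

```text
time: 20.12
tool_pos: [0.4456, 0.1725, 0.254]
tool_rot: [-3.139, -0.008, -0.085]
contact_force: [-0.4, -0.5, -1.4]
opening: 0.0913
time: 21.12
tool_pos: [0.4335, -0.1878, 0.2487]
tool_rot: [-3.141, 0.002, -0.09]
contact_force: [0.0, 1.1, -0.0]
opening: 0.0919
top piece5_center [288. 511.] 0.51 [ 0.5494 -0.3848  0.017 ]
top piece6_center [332. 426.] 0.57 [ 0.4337 -0.1858  0.017 ]
top tray_floor [278. 276.] 0.86 [0.5339 0.1721 0.047 ]
top tray_handle [313. 268.] 0.87 [0.4446 0.1752 0.122 ]
(0.434, -0.184, 0.02)
rect 386.8 -211.2 33 25 yaw -1.508
rect 462.9 -224.0 79 37 yaw 0.012
(0.445, -0.388, 0.02)
rect 413.0 -440.5 44 26 yaw -0.668
rect 458.5 -385.1 132 101 yaw -1.508
(0.556, -0.388, 0.02)
rect 577.4 -408.4 32 14 yaw 1.017
rect 539.9 -379.5 132 94 yaw -1.508
rect 573.8 -326.1 76 28 yaw -0.502
[ 0.43448711 -0.1839263   0.25011004] [-3.14134386e+00  2.31828198e-04 -8.33824451e-02]
wrist piece2_center [187. 530.] 0.93 [ 0.4347 -0.393   0.017 ]
wrist piece5_center [ 48. 542.] 0.59 [ 0.5581 -0.3958  0.017 ]
wrist piece6_center [199. 319.] 0.69 [ 0.4397 -0.1893  0.017 ]
rect 442.0 -188.0 73 36 yaw 0.146
```

View pics/w4.png

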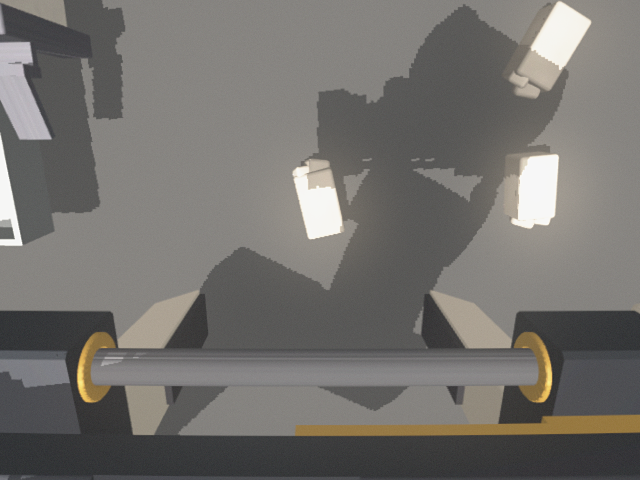

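```bash
python3 -m inch '[[[3,4.5,45,0],[0,0,45,-0.115],[0,0,45,-0.115],[0,0,45,0],[0,0,40,0],[0,0,22,0],[0,0,0,0]]]' -1; python3 -m inch '[[[0,0,0,0],[0,0,0,0],[0,0,0,0],[0,0,0,0],[0,0,0,0],[0,0,0,0],[0,0,0,0],[0,0,0,0]]]' 1 40
```

```text
time: 22.5
tool_pos: [0.4363, -0.1892, 0.007]
tool_rot: [-3.139, 0.003, 0.145]
contact_force: [0.1, 0.4, 0.7]
opening: 0.0919
time: 23.5
tool_pos: [0.437, -0.1899, 0.0082]
tool_rot: [-3.142, 0.0, 0.145]
contact_force: [-0.4, 0.8, 1.2]
opening: 0.0355
```

```bash
python3 -m inch '[[[0,0,-30,0],[0,0,-50,0],[0,0,-50,0.115],[0,0,-50,0.115],[10,-42.7,0,0],[10,-42.7,0,0],[10,-42.7,0,0],[10,-42.7,0,0],[10,-42.7,0,0],[10,-42.7,0,0]]]';python3 -m inch '[[[9.5,-42.7,0,0],[0,0,0,0],[0,0,0,0]]]'
python3 - <<'E'
from h import *
t=cam('top'); cv2.imwrite('pics/top2.png',cv2.resize(t['img'][150:400,170:590],(800,476))); look(t,'top','tray_floor',.047,1); look(t,'top','tray_handle',.122,1)
c=cam('wrist'); look(c,'wrist','tray_floor',.047,1)
E
```

```text
time: 24.75
tool_pos: [0.5187, 0.0616, 0.1877]
tool_rot: [3.141, 0.001, -0.085]
contact_force: [0.0, 0.3, -1.9]
opening: 0.0357
time: 25.12
tool_pos: [0.5312, 0.1015, 0.1876]
tool_rot: [3.141, 0.001, -0.085]
contact_force: [-0.2, -0.9, -1.5]
opening: 0.0356
top tray_floor [276. 276.] 0.85 [0.5386 0.1715 0.047 ]
top tray_handle [314. 267.] 0.61 [0.4417 0.1775 0.122 ]
wrist tray_floor [228. 229.] 0.55 [0.538  0.1645 0.047 ]
```

View pics/top2.png

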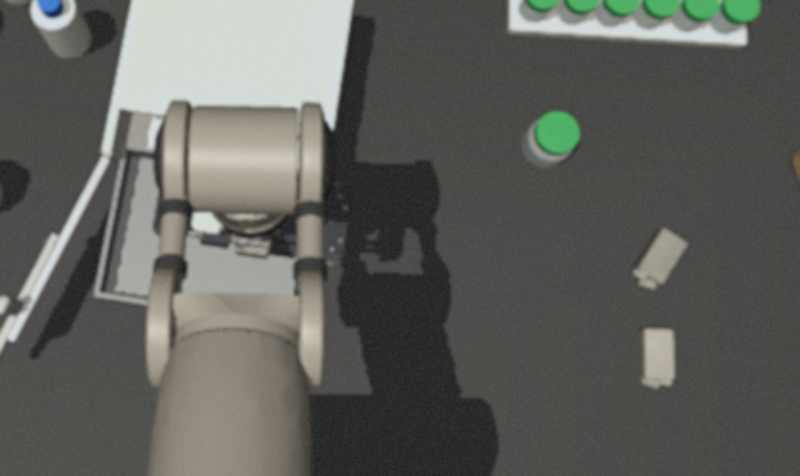

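```bash
python3 -m inch '[[[0,0,40,0],[0,0,40,0],[0,0,30,0],[0,0,17,0],[0,0,0,0]]]'; python3 -m inch '[[[0,0,0,0],[0,0,0,0],[0,0,-15,0],[0,0,-40,0],[0,0,-50,0],[0,0,-50,0],[0,0,0,0]]]' 0.05;  python3 -m inch '[[[-5,50,0,0],[-5,50,0,0],[-5,50,0,0],[-5,50,0,0],[-5,50,0,0],[-5,50,0,0],[-5,50,0,0],[-5,50,0,0],[-5,50,0,0],[-5,40,0,0]]]' -1;python3 -m inch '[[[0,0,0,0],[0,0,0,0]]]'
python3 - <<'E'
from h import *
s=observe(); print(s['tool_pos'],s['tool_rot'])
c=cam('wrist'); cv2.imwrite('pics/w5.png',c['img'])
for k in (1,2,3,4,5,6): look(c,'wrist',f'piece{k}_center',.017,1)
rect(c,(.445,-.388,.02),60); rect(c,(.55,-.388,.02),60)
t=cam('top'); 
for k in (1,2,3,4,5,6): look(t,'top',f'piece{k}_center',.064,1)
E
```

```text
time: 26.0
tool_pos: [0.5309, 0.1013, 0.0601]
tool_rot: [3.141, 0.003, -0.086]
contact_force: [-0.2, -0.1, -1.2]
opening: 0.0363
time: 26.88
tool_pos: [0.5341, 0.1021, 0.2221]
tool_rot: [-3.14, -0.011, -0.085]
contact_force: [0.0, -0.9, -0.9]
opening: 0.0435
time: 28.12
tool_pos: [0.4394, -0.3837, 0.2163]
tool_rot: [3.142, 0.0, -0.086]
contact_force: [0.2, -0.1, -0.4]
opening: 0.0919
time: 28.38
tool_pos: [0.4401, -0.3813, 0.2161]
tool_rot: [-3.141, 0.0, -0.085]
contact_force: [1.3, -0.5, -0.0]
opening: 0.0921
[ 0.44009232 -0.38131727  0.21612143] [-3.14072968e+00  3.56907198e-04 -8.54333085e-02]
wrist piece2_center [215. 324.] 0.98 [ 0.4374 -0.3901  0.017 ]
wrist piece5_center [ 69. 316.] 0.64 [ 0.5577 -0.3928  0.017 ]
rect 432.5 -391.5 67 35 yaw 0.015
rect 552.2 -394.4 75 35 yaw -0.549
top piece2_center [335. 515.] 0.71 [ 0.435  -0.3771  0.064 ]
top piece3_center [333. 512.] 0.54 [ 0.4383 -0.3691  0.064 ]
top piece5_center [286. 512.] 0.8 [ 0.5472 -0.3714  0.064 ]
top piece6_center [281. 304.] 0.76 [0.5281 0.105  0.064 ]
```

View pics/w5.png

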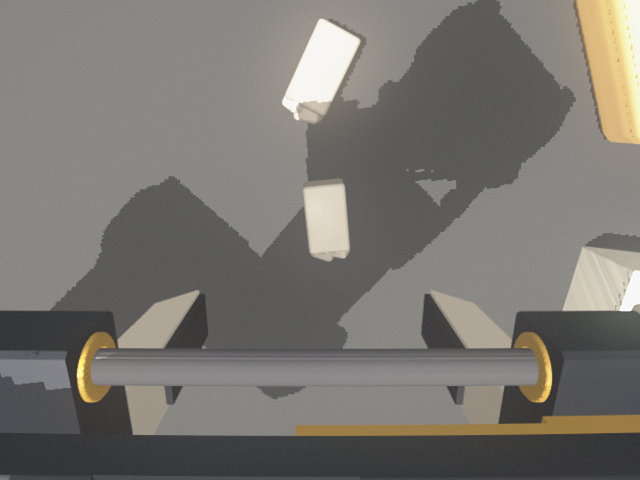

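```bash
python3 -m inch '[[[-2,10,40,-0.1],[0,0,45,0],[0,0,45,0],[0,0,45,0],[0,0,33,0],[0,0,0,0]]]' -1; python3 -m inch '[[[0,0,0,0],[0,0,0,0],[0,0,0,0],[0,0,0,0],[0,0,0,0],[0,0,0,0],[0,0,0,0],[0,0,0,0]]]' 1 40;python3 -m inch '[[[0,0,-30,0],[0,0,-50,0],[0,0,-50,0],[0,0,-50,0.1],[0,0,0,0]]]'
```

```text
time: 29.82
tool_pos: [0.4361, -0.3904, 0.0059]
tool_rot: [-3.137, 0.004, 0.015]
contact_force: [-0.3, 0.8, -0.3]
opening: 0.0917
time: 30.82
tool_pos: [0.4374, -0.3917, 0.0082]
tool_rot: [-3.141, 0.0, 0.015]
contact_force: [-1.0, 0.8, 1.5]
opening: 0.0358
time: 31.45
tool_pos: [0.4388, -0.3934, 0.1923]
tool_rot: [3.136, -0.006, -0.086]
contact_force: [0.8, 0.0, -2.6]
opening: 0.0355
```

```bash
python3 -m inch '[[[4.2,-52,0,0],[4.2,-52,0,0],[4.2,-52,0,0],[4.2,-52,0,0],[4.2,-52,0,0],[4.2,-52,0,0],[4.2,-52,0,0],[4.2,-52,0,0],[4.2,-52,0,0],[4.2,-52,0,0]]]';python3 -m inch '[[[4.2,-52,0,0],[4.2,-52,0,0],[0,0,0,0],[0,0,30,0],[0,0,0,0],[0,0,0,0]]]'
python3 - <<'E'
from h import *
c=cam('wrist'); cv2.imwrite('pics/w6.png',c['img']); look(c,'wrist','tray_floor',.047,1)
E
```

```text
time: 32.7
tool_pos: [0.5226, 0.1243, 0.1862]
tool_rot: [3.141, 0.003, -0.084]
contact_force: [0.7, 0.5, -1.6]
opening: 0.0359
time: 33.45
tool_pos: [0.5408, 0.2249, 0.1582]
tool_rot: [3.141, 0.001, -0.086]
contact_force: [-0.3, -0.2, -1.4]
opening: 0.0355
wrist tray_floor [239. 403.] 0.85 [0.5367 0.1644 0.047 ]
```

View pics/w6.png

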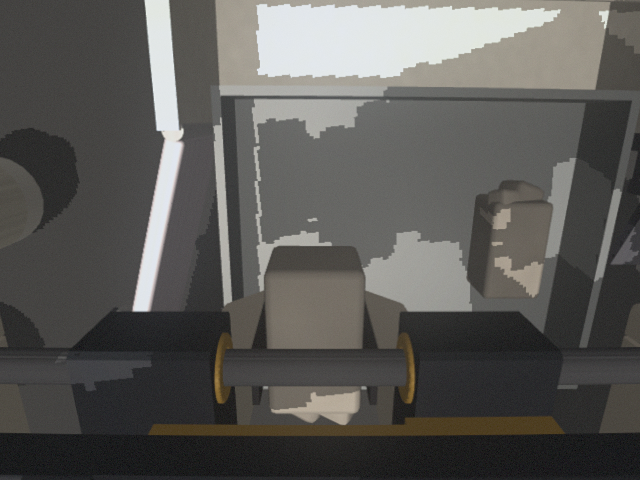

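```bash
python3 -m inch '[[[0,0,40,0],[0,0,35,0],[0,0,21,0],[0,0,0,0]]]'; python3 -m inch '[[[0,0,0,0],[0,0,0,0],[0,0,-15,0],[0,0,-40,0],[0,0,-50,0],[0,0,-50,0],[0,0,0,0]]]' 0.05;  python3 -m inch '[[[6,52,0,0],[6,52,0,0],[6,52,0,0],[6,52,0,0],[6,52,0,0],[6,52,0,0],[6,52,0,0],[6,52,0,0],[6,52,0,0],[6,52,0,0]]]' -1;python3 -m inch '[[[0,52,0,0],[0,48,0,0],[0,0,0,0],[0,0,0,0]]]'
python3 - <<'E'
from h import *
s=observe(); print(s['tool_pos'],s['tool_rot'])
c=cam('wrist'); cv2.imwrite('pics/w7.png',c['img'])
for k in (1,2,3,4,5,6): look(c,'wrist',f'piece{k}_center',.017,1)
rect(c,(.552,-.394,.02),80)
t=cam('top'); 
for k in (1,2,3,4,5,6): look(t,'top',f'piece{k}_center',.064,2)
E
```

```text
time: 34.05
tool_pos: [0.5402, 0.2252, 0.0614]
tool_rot: [3.141, 0.002, -0.086]
contact_force: [-0.5, -0.5, -0.9]
opening: 0.0359
time: 34.92
tool_pos: [0.543, 0.2263, 0.2236]
tool_rot: [-3.138, -0.011, -0.085]
contact_force: [-0.6, 0.8, 0.0]
opening: 0.0438
time: 36.17
tool_pos: [0.5559, -0.2991, 0.2175]
tool_rot: [-3.142, -0.0, -0.085]
contact_force: [1.2, 0.1, 0.1]
opening: 0.0917
time: 36.67
tool_pos: [0.5476, -0.3966, 0.2171]
tool_rot: [-3.141, 0.0, -0.085]
contact_force: [-0.5, -0.1, -0.4]
opening: 0.0919
[ 0.5475759  -0.39664933  0.21708423] [-3.14076534e+00  3.84431192e-04 -8.54063750e-02]
wrist piece5_center [202. 311.] 0.86 [ 0.5573 -0.3947  0.017 ]
rect 552.3 -394.4 71 35 yaw -0.584
top piece1_center [266. 251.] 0.63 [0.5544 0.2298 0.064 ]
top piece2_center [270. 249.] 0.82 [0.5443 0.2337 0.064 ]
top piece5_center [283. 514.] 0.59 [ 0.5534 -0.3747  0.064 ]
top piece6_center [279. 304.] 0.88 [0.5317 0.1055 0.064 ]
top piece6_center [276. 273.] 0.33 [0.5353 0.1767 0.064 ]
```

```bash
python3 -m inch '[[[9,0,30,0],[0,0,45,0.162],[0,0,45,0.162],[0,0,45,0.162],[0,0,30,0],[0,0,14,0],[0,0,0,0]]]' -1; python3 -m inch '[[[0,0,0,0],[0,0,0,0],[0,0,0,0],[0,0,0,0],[0,0,0,0],[0,0,0,0],[0,0,0,0],[0,0,0,0]]]' 1 40;python3 -m inch '[[[0,0,-30,0],[0,0,-50,-0.121],[0,0,-50,-0.121],[0,0,-50,-0.121],[0,0,0,-0.122],[0,0,0,0]]]'
```

```text
time: 38.25
tool_pos: [0.5565, -0.3979, 0.0077]
tool_rot: [-3.141, 0.001, -0.571]
contact_force: [-0.2, -0.3, 0.1]
opening: 0.0918
time: 39.25
tool_pos: [0.5568, -0.398, 0.0082]
tool_rot: [3.142, -0.0, -0.571]
contact_force: [0.2, -0.7, 0.7]
opening: 0.0359
time: 40.0
tool_pos: [0.5564, -0.3978, 0.1881]
tool_rot: [-3.141, 0.001, -0.087]
contact_force: [-0.5, -0.7, -3.8]
opening: 0.0359
```

```bash
python3 -m inch '[[[-6.2,-51,0,0],[-6.2,-51,0,0],[-6.2,-51,0,0],[-6.2,-51,0,0],[-6.2,-51,0,0],[-6.2,-51,0,0],[-6.2,-51,0,0],[-6.2,-51,0,0],[-6.2,-51,0,0],[-6.2,-51,0,0]]]';python3 -m inch '[[[-6.2,-51,0,0],[0,0,0,0],[0,0,30,0],[0,0,0,0],[0,0,0,0]]]'
python3 - <<'E'
from h import *
c=cam('wrist'); cv2.imwrite('pics/w8.png',c['img']); look(c,'wrist','tray_floor',.047,1)
for k in (2,6): look(c,'wrist',f'piece{k}_center',.064,2)
E
```

```text
time: 41.25
tool_pos: [0.5379, 0.117, 0.187]
tool_rot: [3.141, 0.002, -0.089]
contact_force: [0.9, 0.7, -3.2]
opening: 0.0361
time: 41.88
tool_pos: [0.5373, 0.166, 0.1585]
tool_rot: [3.141, 0.0, -0.088]
contact_force: [-0.4, 0.4, -2.3]
opening: 0.0359
wrist tray_floor [239. 317.] 0.72 [0.5379 0.1638 0.047 ]
wrist piece2_center [251. 222.] 0.87 [0.5407 0.2255 0.064 ]
wrist piece6_center [247. 416.] 0.86 [0.5321 0.1006 0.064 ]
```

View pics/w8.png

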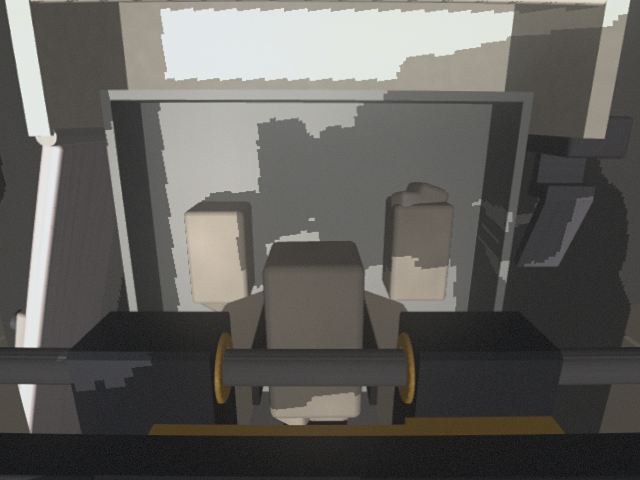

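```bash
python3 -m inch '[[[0,2,40,0],[0,0,35,0],[0,0,23,0],[0,0,0,0]]]'; python3 -m inch '[[[0,0,0,0],[0,0,0,0],[0,0,-15,0],[0,0,-40,0],[0,0,-50,0],[0,0,-50,0],[-45,-5,0,0],[-46,-4,0,0],[0,0,0,0]]]' 0.12; python3 -m inch '[[[0,0,0,0],[0,0,0,0],[0,0,0,0],[0,0,0,0]]]' -1
python3 - <<'E'
from h import *
s=observe(); print(s['tool_pos'],s['tool_rot'])
c=cam('wrist'); cv2.imwrite('pics/w9.png',c['img']); look(c,'wrist','tray_handle',.122,1)
for k in (1,2,3,4,5,6): look(c,'wrist',f'piece{k}_center',.064,2)
t=cam('top'); cv2.imwrite('pics/top9.png',t['img']);
for k in (1,2,3,4,5,6): look(t,'top',f'piece{k}_center',.017,2)
E
```

```text
time: 42.58
tool_pos: [0.536, 0.1645, 0.0591]
tool_rot: [3.141, 0.003, -0.086]
contact_force: [-0.9, 0.3, -1.7]
opening: 0.0358
time: 43.7
tool_pos: [0.4447, 0.1821, 0.2171]
tool_rot: [-3.141, -0.001, -0.084]
contact_force: [0.9, -0.3, 0.3]
opening: 0.0404
time: 44.2
tool_pos: [0.4473, 0.1814, 0.2149]
tool_rot: [3.141, 0.0, -0.087]
contact_force: [-0.1, 0.7, -0.0]
opening: 0.0759
[0.44734165 0.1814266  0.21494394] [ 3.14135642e+00  3.96565552e-04 -8.66518160e-02]
wrist tray_handle [246. 328.] 0.65 [0.4485 0.1726 0.122 ]
wrist piece1_center [101. 420.] 0.43 [0.5324 0.0981 0.064 ]
wrist piece2_center [103. 361.] 0.65 [0.5345 0.14   0.064 ]
wrist piece2_center [313.   2.] 0.21 [0.396  0.4495 0.064 ]
wrist piece5_center [105. 362.] 0.83 [0.5331 0.1393 0.064 ]
wrist piece6_center [102. 418.] 0.98 [0.5317 0.099  0.064 ]
top piece1_center [244. 142.] 0.75 [0.5981 0.5037 0.017 ]
top piece5_center [280. 288.] 0.7 [0.5354 0.1464 0.017 ]
top piece5_center [277. 275.] 0.46 [0.5388 0.1762 0.017 ]
top piece6_center [281. 304.] 0.91 [0.5333 0.1076 0.017 ]
top piece6_center [305. 120.] 0.55 [0.4493 0.537  0.017 ]
```

View pics/w9.png

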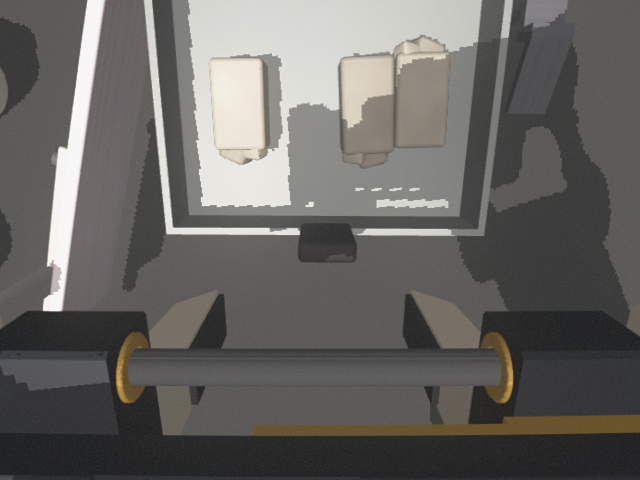

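View pics/top9.png

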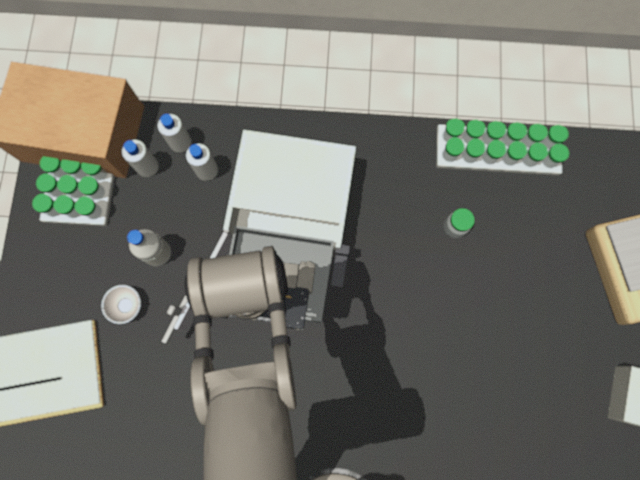

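```bash
python3 -m inch '[[[0,8,30,0],[0,0,40,0],[0,0,35,0],[0,0,0,0]]]' -1; python3 -m inch '[[[0,0,0,0],[0,0,0,0],[0,0,0,0],[0,0,0,0],[0,0,0,0],[0,0,0,0],[0,0,0,0],[0,0,0,0]]]' 1 40;python3 -m inch '[[[10,0,0,0],[20,0,0,0],[25,0,0,0],[25,0,0,0],[25,0,0,0],[25,0,0,0],[25,0,0,0],[15,0,0,0],[8,0,0,0],[5,0,0,0]]]'; python3 -m inch '[[[1,0,0,0],[0,0,0,0],[0,0,0,0]]]'
```

```text
time: 45.45
tool_pos: [0.4447, 0.1732, 0.1084]
tool_rot: [3.14, 0.005, -0.086]
contact_force: [0.1, 0.4, 0.1]
opening: 0.0917
time: 46.45
tool_pos: [0.4463, 0.1736, 0.1102]
tool_rot: [3.141, 0.0, -0.086]
contact_force: [-0.9, -0.7, 1.1]
opening: 0.0356
time: 47.7
tool_pos: [0.629, 0.1568, 0.1102]
tool_rot: [3.14, 0.0, -0.087]
contact_force: [-2.3, -6.5, 4.1]
opening: 0.0358
time: 48.08
tool_pos: [0.6299, 0.1566, 0.1102]
tool_rot: [3.14, -0.0, -0.087]
contact_force: [-0.7, -5.9, 2.7]
opening: 0.0359
```

```bash
python3 -m inch '[[[0,0,0,0],[0,0,0,0],[0,0,0,0],[0,0,-40,0],[0,0,-50,0],[0,0,-50,0],[0,0,-25,0],[0,0,0,0]]]' -1;python3 -m inch '[[[-36,-33,0,0],[-36,-33,0,0],[-36,-33,0,0],[-36,-33,0,0],[-35,-33,0,0],[-35,-33,0,0],[0,0,20,0.157],[0,0,20,0.157],[0,0,0,0],[0,0,0,0]]]'
python3 - <<'E'
from h import *
s=observe(); print(s['tool_pos'],s['tool_rot'])
c=cam('wrist'); cv2.imwrite('pics/w10.png',c['img']); look(c,'wrist','latch_tab',.152,2)
t=cam('top'); look(t,'top','latch_tab',.152,2); look(t,'top','tray_handle',.122,1)
E
```

```text
time: 49.08
tool_pos: [0.6304, 0.1582, 0.2774]
tool_rot: [-3.141, -0.005, -0.086]
contact_force: [0.5, -0.1, -0.3]
opening: 0.0917
time: 50.32
tool_pos: [0.4335, 0.3734, 0.2349]
tool_rot: [3.141, 0.0, -0.397]
contact_force: [0.1, -0.2, 0.5]
opening: 0.0919
[0.43349922 0.37341386 0.23494894] [ 3.14107625e+00  3.53831587e-04 -3.97378034e-01]
wrist latch_tab [255. 313.] 0.68 [0.4329 0.3742 0.152 ]
top latch_tab [312. 171.] 0.67 [0.4307 0.3764 0.152 ]
top tray_handle [229. 282.] 0.59 [0.6317 0.1592 0.122 ]
```

View pics/w10.png

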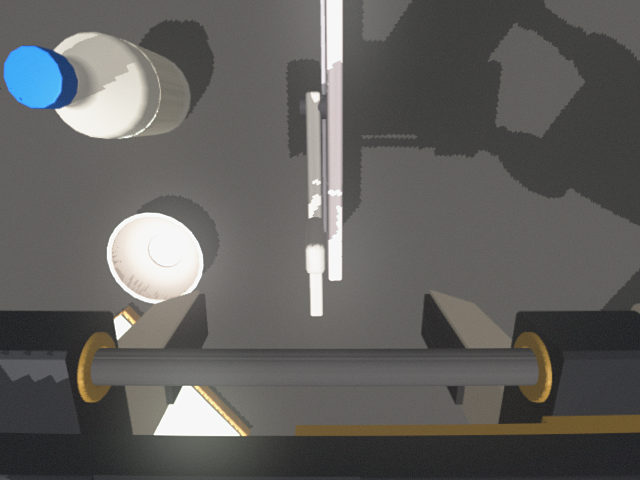

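```bash
python3 -m inch '[[[0,0,30,0],[0,0,40,0],[0,0,29,0],[0,0,0,0]]]' -1; python3 -m inch '[[[0,0,0,0],[0,0,0,0],[0,0,0,0],[0,0,0,0],[0,0,0,0],[0,0,0,0],[0,0,0,0],[0,0,0,0],[0,0,0,0],[0,0,0,0]]]' 1 30;python3 -m inch '[[[0,0,0,0],[0,0,0,0],[4,0,-5,0],[4,0,-5,0],[4,0,-5,0],[4,0,-4.5,0],[0,0,0,0]]]'
```

```text
time: 51.08
tool_pos: [0.4324, 0.3727, 0.1345]
tool_rot: [3.138, 0.002, -0.4]
contact_force: [-1.0, 1.4, 1.1]
opening: 0.0922
time: 52.32
tool_pos: [0.4336, 0.3736, 0.1361]
tool_rot: [-3.141, -0.0, -0.4]
contact_force: [0.4, 1.5, 0.3]
opening: 0.0117
time: 53.2
tool_pos: [0.4491, 0.3669, 0.156]
tool_rot: [-3.141, -0.001, -0.401]
contact_force: [2.6, 0.3, -5.8]
opening: 0.0119
```

```bash
python3 -m inch '[[[-0.5,18.8,0,-0.1],[-0.5,18.8,0,-0.1],[-0.5,18.8,0,-0.1],[-0.5,18.8,0,-0.1],[-0.5,18.8,0,-0.1],[-0.5,18.8,0,-0.1],[-0.5,18.8,0,-0.1],[-0.5,18.8,0,-0.1],[-0.5,18.8,0,-0.1],[0,0,0,0]]]'
python3 - <<'E'
from h import *
s=observe(); d=s['tool_pos'][:2]-[.619,.2805]; print(d,np.hypot(*d), 'theta', np.arctan2(-d[0],-d[1])-.083-.074, np.pi/2-.083-s['tool_rot'][2], s['opening'])
E
```

```text
time: 54.45
tool_pos: [0.4467, 0.2031, 0.1556]
tool_rot: [3.14, -0.005, 0.498]
contact_force: [9.4, 3.9, -14.4]
opening: 0.0117
[-0.17233651 -0.07743582] 0.1889343265328361 theta 0.9915004181719879 0.9895426021805471 0.011735348303738211
```

```bash
python3 -m inch '[[[-0.5,18.8,0,-0.1],[-0.5,18.8,0,-0.1],[-0.5,18.8,0,-0.1],[-0.5,18.8,0,-0.1],[-0.5,18.8,0,-0.1],[-0.5,18.8,0,-0.1],[-0.5,18.8,0,-0.1],[-0.5,18.8,0,-0.1],[0,0,0,0]]]'
python3 - <<'E'
from h import *
s=observe(); d=s['tool_pos'][:2]-[.619,.2805]; print(d,np.hypot(*d), 'theta', np.arctan2(-d[0],-d[1])-.083-.074, np.pi/2-.083-s['tool_rot'][2], s['opening'],s['contact_force'])
E
```

```text
time: 55.58
tool_pos: [0.5532, 0.1039, 0.1556]
tool_rot: [3.139, -0.002, 1.298]
contact_force: [4.7, 3.9, -7.1]
opening: 0.012
[-0.06575067 -0.17663636] 0.18847693084614503 theta 0.19934652687635618 0.1896896808862254 0.011954974602523042 [ 4.67076106  3.92344317 -7.13686821]
```

```bash
python3 -m inch '[[[-0.5,18.3,0,-0.095],[0,18,0,-0.095],[0,1,0,0],[0,0,0,0],[0,0,0,0]]]';  python3 - <<'E'
from h import *
s=observe(); d=s['tool_pos'][:2]-[.619,.2805]; print(d,np.hypot(*d), 'theta', np.arctan2(-d[0],-d[1])-.083-.074, np.pi/2-.083-s['tool_rot'][2], s['opening'],s['contact_force'])
E
```

```text
time: 56.2
tool_pos: [0.5874, 0.095, 0.1561]
tool_rot: [3.141, 0.001, 1.489]
contact_force: [2.7, -2.5, -2.5]
opening: 0.0121
[-0.03159843 -0.18547318] 0.18814558536308648 theta 0.011746402060576366 -0.0008307783377305977 0.012148218607727345 [ 2.65117119 -2.50232191 -2.49461897]
```

```bash
python3 -m inch '[[[0,1.5,0,0],[0,1,0,0],[0,0,0,0]]]'; python3 -m inch '[[[-4,0,5,0],[-4,0,5,0],[-4,0,5,0],[-4,0,4.5,0],[-2,0,2,0],[0,0,0,0],[0,0,0,0]]]'
```

```text
time: 56.58
tool_pos: [0.5893, 0.0947, 0.156]
tool_rot: [-3.14, 0.001, 1.49]
contact_force: [-2.3, -5.0, 1.5]
opening: 0.0117
time: 57.45
tool_pos: [0.5882, 0.0809, 0.1385]
tool_rot: [3.139, -0.005, 1.491]
contact_force: [-10.2, 11.4, 26.7]
opening: 0.0117
```

```bash
python3 -m inch '[[[1,0,-3,0],[0,0,0,0]]]'; python3 -m inch '[[[0,0,0,0],[0,0,0,0],[0,0,0,0],[0,0,-20,0],[0,0,-50,0],[-25,-25,-30,0],[-25,-30,0,0],[0,0,0,0],[0,0,0,0]]]' -1
python3 - <<'E'
from h import *
s=observe(); print(s['tool_pos'],s['contact_force'])
c=cam('wrist'); look(c,'wrist','latch_tab',.152,2); print(proj(c,(.587,.077,.152)))
a=cv2.resize(c['img'][0:300,240:560],(480,450))
S=cam('scene'); b=cv2.resize(S['img'][150:290,260:400],(450,450))
cv2.imwrite('pics/fin.png',np.hstack([a[:,:340],b]))
for n in('bottle_mid','jar_mid','dish_mid'): look(cam('scene'),'scene',n,dict(b=.085,j=.035,d=.0175)[n[0]],1)
E
```

```text
time: 57.7
tool_pos: [0.5881, 0.0809, 0.1386]
tool_rot: [-3.142, -0.004, 1.491]
contact_force: [-4.2, 6.4, 8.6]
opening: 0.012
time: 58.82
tool_pos: [0.5303, 0.0329, 0.2372]
tool_rot: [3.141, -0.0, 1.489]
contact_force: [-0.4, 0.5, 0.7]
opening: 0.0911
[0.53027877 0.03292103 0.23722377] [-0.37444022  0.52335262  0.67984452]
wrist latch_tab [173. 406.] 0.67 [0.5886 0.077  0.152 ]
[172.84885626 403.44191385]
scene bottle_mid [146. 381.] 0.91 [0.579  0.4652 0.085 ]
scene jar_mid [368. 299.] 0.61 [ 0.6903 -0.2466  0.035 ]
scene dish_mid [140. 350.] 0.96 [0.4538 0.5243 0.0175]
```

View pics/fin.png

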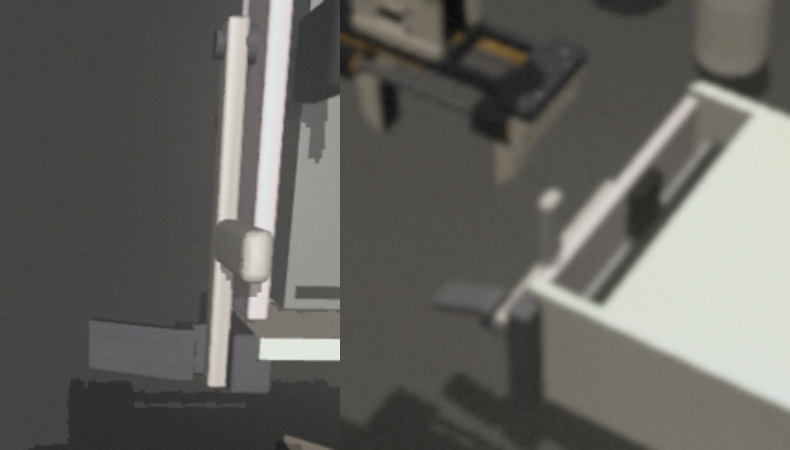

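Run:
```python
from h import *
c=cam('wrist'); print(at_z(c,(257,385),.103),at_z(c,(11,399),.103))
hand_in()
```

```text
[0.58139964 0.00833514 0.103     ] [0.5960021  0.17354628 0.103     ]
the job is handed in; nothing more can be done
```

I put the three mortar pieces that were on the bench into the tray, pushed the tray home, shut the gate with the latch bar lowered into its catch, and handed the job in. It took about 59 s of the 210 s allowed. No verdict was reported.

What my last checks showed:

- **Pieces:** All three were in the tray when I pushed it in, and the bench pictures showed no others. One had shifted about 25 mm sideways after I set it down, but it stayed inside the tray. I did not look at them again once the tray was shut.
- **Tray:** The handle stopped within 1 mm of where it was before I pulled it out.
- **Gate and latch:** The latch tab and bar end were within about 3 mm of where they started. The height at which the bar stopped when I lowered it matches it lying in the catch. The pictures also show the bar behind the lip.
- **Bystanders:** The bottle, jar and dish read within about 8 mm of their starting places, which is within the measurement noise.
- **Robot:** The gripper is open and touching nothing.

No check failed. The first camera estimates of the latch tab differed by about 15 mm, and the wrist camera settled that before I gripped it.

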